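# Rock the seesaw gate and feed the grinding balls down the other chute

### The arm

A 7-joint arm with a two-finger parallel gripper is mounted at the origin on a cart in front of the work surface, level with it; the furniture and walls round the work are solid. World frame = base frame: x ahead of the robot, y to its left, z up, the work surface at z = 0. Lengths are in m, angles in rad, forces in N, time in s.
With the tool pointing down it reaches from about 0.35 to 0.9 m from the base axis. Payload 19.9 kg.
Tool frame: the origin (TCP) lies at the very end of the fingers, on their centre line; the grasp point (between the pads) lies 19 mm behind it (arm.hold_point_z is the distance from the TCP to the grasp point, in m); z points along the fingers, y is the direction in which the jaws open and shut (so a half turn about z gives the same grasp; the last joint's range is limited). The gripper opens to 85 mm and grips with 20 to 120 N. Pads are 22 mm wide; open, the fingers measure 114 mm over their backs; the gripper's body (76 mm by 85 mm) begins 54 mm behind the grasp point. The pads swing forward as they close: fully open they stand 13 mm farther back than shut.
Start: joints at [-1.258, 0.417, -0.01, 1.614, 0.005, 1.111, -0.053], TCP at [0.217, 0.586, 0.231] pointing down, gripper open.
Joint ranges: [-2.81, 2.81], [-0.39, 2.02], [-1.27, 1.25], [0.06, 2.57], [-1.19, 4.33], [0.19, 2], [-2.82, 2.82]. Speed limits (rad/s): [1.89, 1.89, 2.39, 2.39, 3.01, 3.01, 3.01].

### API

Orientations are given as a unit quaternion [x, y, z, w].
In Python, from rig import arm gives the robot as it stands.
- The arm moves only by the tool drive_tool, never from a script. Its arguments are lists of equal length, an entry for each row: "twist": the turn, a rotation vector about the world's x, y, z in degrees, a list of three; "xyz": the shift along the world's x, y, z in cm, a list of three; "hand": the opening, from -1 (shut) to 1 (fully open). In form: {"twist": [[wx, wy, wz], ...], "xyz": [[tx, ty, tz], ...], "hand": [hand, ...]}. A call has 1 to 10 rows; each row is the pose to reach, as a shift and turn from the pose measured when the call began; what a row does not reach only later rows make up. A row lasts 1/8 s, in which the tool goes at most 62.5 mm and 10.7 degrees, less where a joint would pass 70% of its speed; a pose out of reach is approached as far as the arm can. A call with a gripper value outside its range is refused whole. The fingers move at their own pace and stop on an object; "grip_force" is the grip in N (left out, the last holds). Time passes only in rows, so rows that repeat a pose let the fingers close. It gives the time, the measured TCP pose, the force and the opening at its end, in the units of the state.
- arm.observe(): the state, without advancing time (a new reading comes with each control period).
- arm.get_image(name): name is "scene" or "top" or "wrist"; returns a dict with "pixels" (420x560x3 uint8, blue, green, red), "z_map" (420x560 float32, m along the optical axis (not along the pixel's ray), 0 where there is no reading), "fov_y" (degrees; the focal length in pixels is half the picture's height over the tangent of half this angle, whatever the lens; pixels are square), "cx", "cy" (the principal point, pixels), "k1" (the pictures are not rectified: a ray, as slopes to the right and down, at radius r is drawn at 1 + k1 r^2 times it, then the intrinsics apply), "R" (3x3) and "t" (3): a world point X has camera coordinates R X + t; the wrist camera has in their place "mount" (4x4, takes a point from camera to tool coordinates, whose origin is the TCP and whose axes are the flange's). Camera axes: x right, y down, z forward; pixel columns grow to the right and rows downward; lengths in m; the calibration is good to about 2 mm. A picture is of the moment at which its call begins: read the wrist's pose just before it.
- arm.finish_job(): hands the job in, once; it reports no verdict.
The state is a dict: "time_s": time; "q": joint angles; "joint_velocities": joint speeds; "joint_torque": joint torques, N m; "eef_pos": TCP position; "orientation": TCP orientation; "contact_force": force on the tool from outside, world axes, zero at the start; "torque": the same for the moment, N m; "opening": finger opening in m.
Only numpy, scipy, OpenCV 4.12 (cv2) and the standard library are available. Lean on these libraries where they do the work, as an engineer would, in place of code of your own. Each camera call takes 0.05 s, during which the arm holds its last target.

### The job

The ball sorter's seesaw gate leads into the right-hand tray, which already has its two grinding balls. First rock the gate fully over to its other stop by pressing its raised left end down with the fingertips, then push the two waiting balls off the front feed channel so that they run by themselves down the other chute and come to rest in the left-hand tray. Nothing is picked up: only press and push, and leave the balls in the right-hand tray and the things standing around where they are.

Things in the scene. Friction and masses are not known exactly. Their poses are not given: they have to be found in the camera images.
- sorter: Ball sorter fixed to the bench, 490 mm wide, 190 mm deep, 153 mm tall, turned by up to 0.25 rad. Origin: centre of its underside below the gate's pivot, on the bench (z = 0); x points away from the robot, y left along the gate, z up. An upright plate stands behind the gate at x = 0.041, y -0.045 to 0.045, top z = 0.153. An outlet chute and tray lie at each end, y = +-0.10 to +-0.24, 80 mm tall.
- gate (a joint): Seesaw gate: open-ended aluminium trough 200 mm long, 46 mm wide, on a cross shaft along the sorter's x. 0 is level; positive: left (+y) end down, balls run to the left tray; negative: right end down. Stops at -0.22 and +0.22 rad; starts at -0.22 to -0.14. A stiff pivot keeps it where it is left; pressing a pad over takes about 1 to 3 N.
- pivot (a point): Axis of the gate's shaft at the middle of the gate, 98 mm above the bench; fixed.
- pad_left (a point): Centre of the top of the press pad at the gate's left (+y) end: flat, 42 x 42 mm, standing out from the trough towards the robot. In the gate's frame it is 46 mm towards the robot, 85 mm left of the pivot axis and 30 mm above it, and turns with the gate: top 141 to 146 mm above the bench at the start, 109 mm when fully over.
- pad_right (a point): Same for the pad at the gate's right (-y) end, which starts down.
- feed_lip (a point): Top of the 2 mm rib at the far end of the level feed channel (sorter's x = -0.055, y = 0, z = 0.132); a ball pushed past it rolls down a ramp into the gate by itself. The channel runs along x from x = -0.120 (open near end), floor z = 0.130, 46 mm wide over its walls, whose tops are at z = 0.137; a like rib at x = -0.112. The ramp's side walls reach z = 0.145.
- ball_front_center (a point): Centre of the front waiting ball: white ceramic grinding ball, 30 mm diameter, 55 g, on the feed channel just before the lip, its centre 15 mm above the channel floor. It rolls freely between the ribs.
- ball_rear_center (a point): Centre of the rear waiting ball, same kind, directly behind the front one on the robot's side (about 31 mm between centres). Pushing it along the sorter's +x pushes the front one ahead of it; about 0.5 N is enough.
- ball_old1_center (a point): Centre of one of the two same balls that lie in the right-hand tray and stay there.
- ball_old2_center (a point): Centre of the other ball that lies in the right-hand tray and stays there.
- tray_left (a point): Centre of the inner floor of the left-hand (+y) catch tray, 72 mm (x) by 84 mm (y) inside, floor 14 mm above the bench; empty at the start.
- tray_right (a point): The same for the right-hand (-y) catch tray, which holds two balls at the start.
- sample_jar: Bystander: squat capped sample jar, 41 mm across, 63 mm tall, standing in front of the sorter left of the feed channel; origin at the centre of its underside.
- weighing_boat: Bystander: white weighing boat 25 x 91 x 10 mm, lying in front of the sorter right of the feed channel; origin at the centre of its underside.
- power_brick: Bystander: black power brick 46 x 106 x 30 mm on the bench; origin at the centre of its underside.
- tweezers: Bystander: steel tweezers 122 mm long; origin at the centre of their underside.
- glass_beaker: Bystander: glass beaker 65 mm across, 69 mm tall; origin at the centre of its underside.
- weight_case: Bystander: closed wooden weight case 74 x 130 x 43 mm; origin at the centre of its underside.

How it is judged:
By the outcome, as a careful person would: the job done as asked, in the order asked, and still so for the second after the job is handed in, with the robot touching nothing.
It also fails if it takes over 51 s, if anything falls off the work surface, if the arm or the gripper's body presses on something with over 40 N, if the wrist force passes 120 N, or if a joint passes its speed limit or range.

## Working session

There is one attempt and no reset: what is moved stays moved. The work goes in short steps, Python scripts to look and compute and a tool call to move; the robot and the scene stay as the last step left them, time stands still between calls to the robot, and variables do not carry over. Pictures are saved under pics/ and viewed, and the job is handed in when it is done.

Besides the shell and the picture viewer there is one more tool, called by a JSON object that holds its "name" and its "arguments", one argument or row to a line. drive_tool: Moves the arm, as the interface text tells. Its arguments: {"type":"object","properties":{"twist":{"type":"array"},"xyz":{"type":"array"},"hand":{"type":"array"},"grip_force":{"type":"number"}},"required":["twist","xyz","hand"]}

```bash
ls; mkdir -p pics; cat > h.py <<'E'
from rig import arm
import numpy as np, cv2
def grab(n,tag):
    d=arm.get_image(n); cv2.imwrite(f'pics/{tag}.png',d['pixels']); np.savez(f'pics/{tag}.npz',**d); return d
def pts(d):
    z=d['z_map'];H,W=z.shape;f=H/2/np.tan(np.radians(d['fov_y'])/2)
    u,v=np.meshgrid(np.arange(W),np.arange(H))
    xd=(u-d['cx'])/f; yd=(v-d['cy'])/f
    x,y=xd.copy(),yd.copy()
    for _ in range(20):
        s=1+d['k1']*(x*x+y*y); x,y=xd/s,yd/s
    P=np.stack([x*z,y*z,z],-1)
    return (P-d['t'])@d['R']   # world
E
python3 - <<'E'
from h import *
for n in('scene','top'):
    d=grab(n,n+'0'); print(n,d['fov_y'],d['k1'],d['R'].round(3).tolist(),d['t'])
s=arm.observe();print({k:np.round(v,3) for k,v in s.items()}, arm.hold_point_z)
E
```

```text
pics
scene 56.071642165848914 -0.009540174015686938 [[-0.87, -0.494, -0.006], [-0.372, 0.664, -0.649], [0.324, -0.562, -0.761]] [0.52225306 0.26952409 1.11607287]
top 45.133253367252955 0.024111449150688077 [[0.006, -1.0, -0.003], [-0.991, -0.005, -0.137], [0.137, 0.004, -0.991]] [0.02820407 0.58623204 1.79282676]
{'time_s': np.float64(0.1), 'q': array([-1.258,  0.418, -0.01 ,  1.614,  0.005,  1.111, -0.053]), 'joint_velocities': array([-0.   , -0.001,  0.001, -0.003,  0.001,  0.001,  0.001]), 'joint_torque': array([ 3.0000e-03, -8.6583e+01,  6.8100e-01, -4.3565e+01,  1.9000e-02,
        5.0000e-03, -0.0000e+00]), 'eef_pos': array([0.216, 0.586, 0.231]), 'orientation': array([ 0.176,  0.984, -0.001, -0.   ]), 'contact_force': array([ 1.071, -0.068,  0.482]), 'torque': array([-0.017,  0.015,  0.001]), 'opening': np.float64(0.085)} 0.0187
```

View pics/scene0.png

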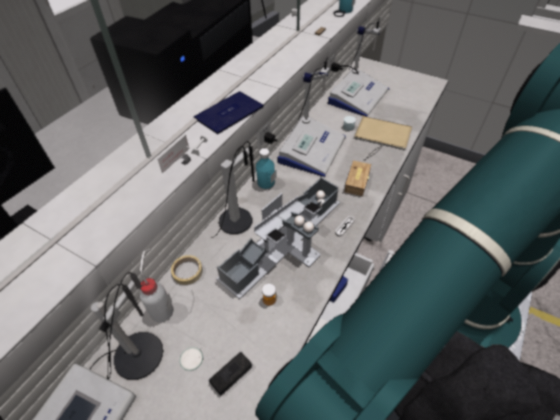

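View pics/top0.png

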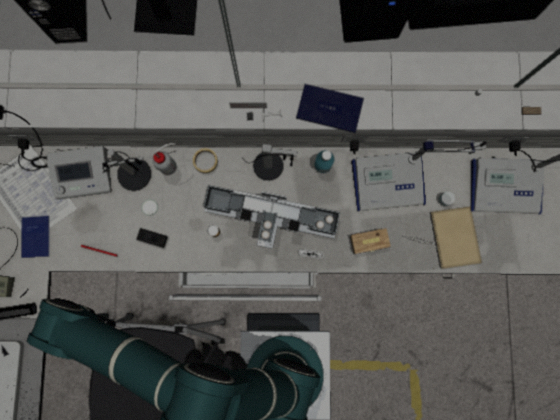

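The scene view shows the sorter at about (280,240). In the top view it spans about (203..340, 185..245), with the feed channel near (265,232), the jar at (214,230) and the boat at (311,253). I'll zoom in next.

```bash
python3 - <<'E'
import cv2,numpy as np
from h import pts
a=cv2.imread('pics/top0.png')[170:270,190:350]; b=cv2.imread('pics/scene0.png')[170:320,200:380]
cv2.imwrite('pics/topz.png',cv2.resize(a,None,fx=5,fy=5,interpolation=2)); cv2.imwrite('pics/scz.png',cv2.resize(b,None,fx=4,fy=4,interpolation=2))
d=dict(np.load('pics/top0.npz')); P=pts(d)
c=P[170:260,195:350]
print('bench z',np.median(P[215:235,370:380,2]),P[230,370],P[215,205])
z=c[...,2]
im=np.clip(z/0.17*255,0,255).astype(np.uint8)
cv2.imwrite('pics/topzz.png',cv2.resize(cv2.applyColorMap(im,cv2.COLORMAP_JET),None,fx=5,fy=5,interpolation=0))
E
```

```text
bench z 0.001953291448907456 [ 0.51134446 -0.31286743  0.00734556] [0.563979   0.29452616 0.00323284]
```

View pics/topz.png

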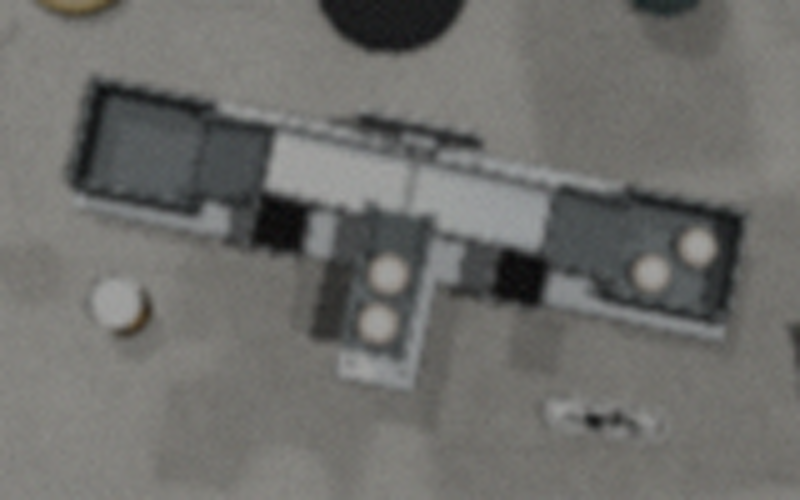

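View pics/scz.png

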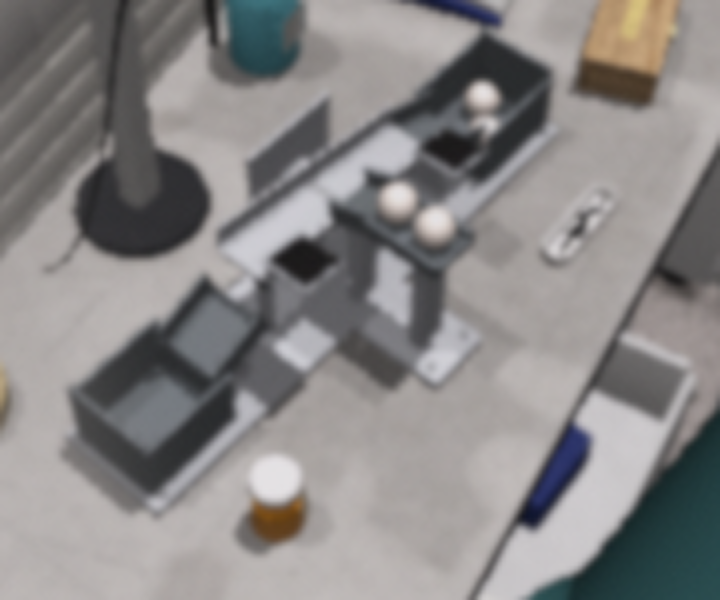

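View pics/topzz.png

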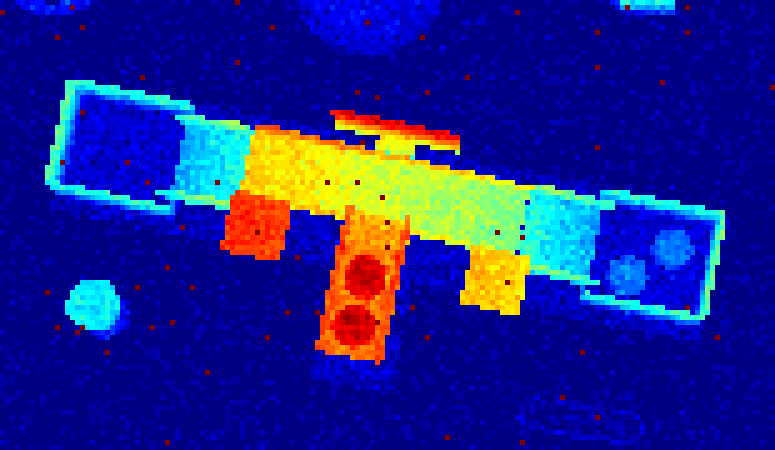

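In the zoomed views both waiting balls sit in the channel. The left pad is the black square at top px (246,214) and is raised; the right pad at (294,225) is down. The left tray is empty and two balls lie in the right one. Next I'll measure positions.

```bash
cat > m.py <<'E'
from h import *
def measure(tag):
    d=dict(np.load(f'pics/{tag}.npz')); P=pts(d); px=d['pixels'].astype(int)
    g=px.max(-1)
    z=P[...,2]; R=np.zeros(z.shape,bool); R[190:250,200:345]=1
    def blobs(m,lo,hi):
        n,l,s,c=cv2.connectedComponentsWithStats(m.astype(np.uint8))
        for i in range(1,n):
            if lo<=s[i,4]<=hi: 
                q=P[l==i]; q=q[(q[:,2]>-.01)&(q[:,2]<.2)]
                print('  px',c[i].round(1),s[i,4],'med',np.median(q,0).round(4),'mean',q.mean(0).round(4),'zmax',np.percentile(q[:,2],90).round(4))
    print('black'); blobs(R&(g<45)&(z>.08),15,300)
    hsvs=px.max(-1)-px.min(-1)
    print('white'); blobs(R&(px[...,2]>185)&(hsvs>8),10,300)
    return d,P
E
python3 - <<'E'
from m import *
d,P=measure('top0')
px=d['pixels']
for q in[(267,224),(265,234),(329,219),(320,224),(246,214),(294,225)]: print(q,px[q[1],q[0]],P[q[1],q[0]].round(3))
z=P[...,2]
m=np.zeros(z.shape,bool); m[190:246,203:343]=1
m&=(z>0.02)&(z<.2)&(cv2.medianBlur(z.astype(np.float32),3)>.02)
# trays yaw: use plate
pl=np.zeros(z.shape,bool); pl[190:202,255:295]=1; pl&=(z>.142)&(z<.165)
q=P[pl];print(len(q),np.median(q,0),np.polyfit(q[:,1],q[:,0],1))
E
```

```text
black
  px [245.4 214.4] 92 med [0.5505 0.1374 0.1408] mean [0.5499 0.1364 0.1408] zmax 0.1456
  px [293.4 225.1] 93 med [ 0.5166 -0.0275  0.1158] mean [ 0.5166 -0.0286  0.1154] zmax 0.1205
white
(267, 224) [157 159 157] [0.515 0.062 0.163]
(265, 234) [158 159 159] [0.481 0.068 0.164]
(329, 219) [154 157 157] [ 0.547 -0.16   0.042]
(320, 224) [157 158 160] [ 0.528 -0.127  0.047]
(246, 214) [16 15 17] [0.551 0.134 0.143]
(294, 225) [15 15 16] [ 0.517 -0.031  0.117]
41 [0.6175306  0.0422881  0.14962213] [0.20164785 0.60956453]
```

{"name": "drive_tool", "arguments": {
  "twist": [
    [0,0,1],
    [0,0,2],
    [0,0,3],
    [0,0,4],
    [0,0,5],
    [0,0,6],
    [0,0,7],
    [0,0,8],
    [0,0,8.9],
    [0,0,8.9]
  ],
  "xyz": [
    [2,-3,2],
    [5,-8,4],
    [8,-13,5],
    [11,-18,5],
    [14,-23,5],
    [17,-28,5],
    [20,-33,5],
    [22,-38,5],
    [24,-43,5],
    [26,-46,5]
  ],
  "hand": [-1,-1,-1,-1,-1,-1,-1,-1,-1,-1]
}}

```text
time_s: 1.35
eef_pos: [0.4768, 0.1235, 0.2808]
orientation: [0.1, 0.995, -0.001, -0.0]
contact_force: [0.0, 0.7, -0.2]
opening: -0.0002
```

```bash
cat >> h.py <<'E'
from scipy.spatial.transform import Rotation as Ro
def wrist(tag):
    s=arm.observe(); d=arm.get_image('wrist')
    T=np.eye(4);T[:3,:3]=Ro.from_quat(s['orientation']).as_matrix();T[:3,3]=s['eef_pos']
    M=T@np.array(d['mount']); d['R']=M[:3,:3].T; d['t']=-M[:3,:3].T@M[:3,3]
    cv2.imwrite(f'pics/{tag}.png',d['pixels']); np.savez(f'pics/{tag}.npz',**d)
    return d
def st():
    s=arm.observe(); print({k:np.round(s[k],4).tolist() for k in('time_s','eef_pos','orientation','contact_force','opening')})
E
python3 - <<'E'
from h import *
st(); wrist('w1')
E
```

```text
{'time_s': 1.35, 'eef_pos': [0.4768, 0.1235, 0.2808], 'orientation': [0.0999, 0.995, -0.0006, -0.0], 'contact_force': [0.0332, 0.7388, -0.2346], 'opening': -0.0002}
```

View pics/w1.png

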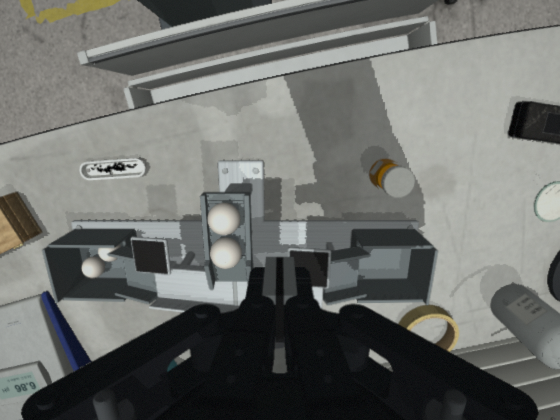

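The wrist view shows the waiting balls at (223,217) and (226,251), the right pad at (151,256), and the left pad partly hidden at (310,265). The channel is aligned with the tool. Now I'll get exact positions from this view.

```bash
python3 - <<'E'
from h import *
d=dict(np.load('pics/w1.npz')); P=pts(d); px=d['pixels'].astype(int); z=P[...,2]
xa=np.array([np.cos(.199),-np.sin(.199)]); ya=np.array([np.sin(.199),np.cos(.199)]); O=np.array([.5775,.0404])
def loc(p): r=np.array(p[:2])-O; return np.array([r@xa,r@ya]).round(4)
# balls: sphere fit (LSQ) to depth pts near pixels
for u,v in[(223,217),(226,251)]:
    w=np.zeros(z.shape,bool); w[v-13:v+14,u-13:u+14]=1
    q=P[w&(z>.147)&(z<.17)]
    # known r: fit
    from scipy.optimize import least_squares
    r=least_squares(lambda c:np.linalg.norm(q-c,axis=1)-.015,q.mean(0)-[0,0,.01],loss='soft_l1',f_scale=.001)
    print('ball',r.x.round(4),loc(r.x),len(q),q[:,2].max())
# right/left pad
for u0,u1,v0,v1 in[(125,180,232,280),(285,335,245,290)]:
    w=np.zeros(z.shape,bool); w[v0:v1,u0:u1]=1
    q=P[w&(px.max(-1)<60)&(z>.1)&(z<.15)]; 
    print('pad',np.median(q,0).round(4),q.mean(0).round(4),loc(q.mean(0)),len(q), 'ext',np.percentile((q[:,:2]-O)@xa,[2,98]).round(4),np.percentile((q[:,:2]-O)@ya,[2,98]).round(4))
# channel walls
w=np.zeros(z.shape,bool); w[185:290,195:258]=1
q=P[w&(z>.125)&(z<.142)]
L=np.stack([(q[:,:2]-O)@xa,(q[:,:2]-O)@ya],1)
print('chan',np.percentile(L,[1,99],axis=0).round(4), np.median(q[:,2]))
for lo in(-.115,-.105,-.095,-.085,-.075,-.065):
    s=L[(L[:,0]>lo)&(L[:,0]<lo+.01)]; print(lo,s[:,1].min().round(4),s[:,1].max().round(4))
E
```

```text
ball [0.4831 0.0703 0.1444] [-0.0984  0.0106] 656 0.16023706917311176
ball [0.5167 0.0634 0.1444] [-0.0641  0.0106] 611 0.16019722551499072
pad [ 0.5176 -0.0264  0.1141] [ 0.5178 -0.0265  0.1141] [-0.0453 -0.0774] 921 ext [-0.0621 -0.0275] [-0.0949 -0.0604]
pad [0.546  0.1434 0.1413] [0.5482 0.1425 0.141 ] [-0.049   0.0943] 839 ext [-0.0626 -0.0284] [0.0748 0.1075]
chan [[-0.1187 -0.0122]
 [-0.0208  0.0337]] 0.1310451572931135
-0.115 -0.0125 0.0338
-0.105 -0.0125 0.0338
-0.095 -0.0121 0.0338
-0.085 -0.0126 0.0339
-0.075 -0.0124 0.0338
-0.065 -0.0125 0.0338
```

{"name": "drive_tool", "arguments": {
  "twist": [
    [0,0,0],
    [0,0,0],
    [0,0,0],
    [0,0,0],
    [0,0,0],
    [0,0,0],
    [0,0,0],
    [0,0,0]
  ],
  "xyz": [
    [3,0.8,0],
    [6,1.5,-1],
    [7.4,1.9,-3],
    [7.4,1.9,-6],
    [7.4,1.9,-9],
    [7.4,1.9,-11],
    [7.4,1.9,-12.3],
    [7.4,1.9,-12.3]
  ],
  "hand": [-1,-1,-1,-1,-1,-1,-1,-1]
}}

```text
time_s: 2.4
eef_pos: [0.5525, 0.1392, 0.1573]
orientation: [0.102, 0.995, -0.001, -0.0]
contact_force: [0.3, 0.2, 0.8]
opening: -0.0001
```

```bash
python3 - <<'E'
from h import *
st(); wrist('w2')
E
```

```text
{'time_s': 2.4, 'eef_pos': [0.5525, 0.1392, 0.1573], 'orientation': [0.1017, 0.9948, -0.0014, -0.0001], 'contact_force': [0.2889, 0.1669, 0.7923], 'opening': -0.0001}
```

View pics/w2.png

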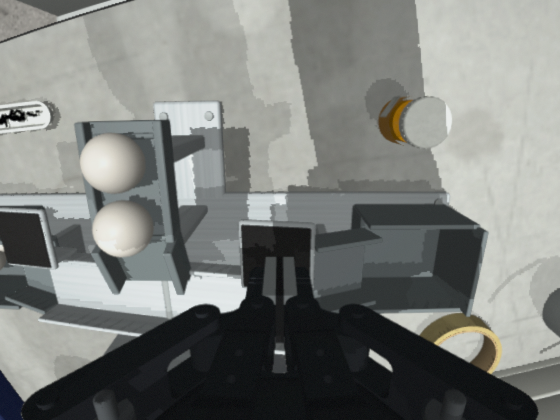

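The fingertips are at about (278,258), over the raised left pad, which spans (240..315, 222..290). Time to press.

{"name": "drive_tool", "arguments": {
  "twist": [
    [0,0,0],
    [0,0,0],
    [0,0,0],
    [0,0,0],
    [0,0,0],
    [0,0,0],
    [0,0,0],
    [0,0,0]
  ],
  "xyz": [
    [0,0.4,-0.5],
    [0,0.4,-1.0],
    [0,0.4,-1.5],
    [0,0.4,-2.0],
    [0,0.4,-2.5],
    [0,0.4,-3.0],
    [0,0.4,-3.5],
    [0,0.4,-3.8]
  ],
  "hand": [-1,-1,-1,-1,-1,-1,-1,-1]
}}

```text
time_s: 3.45
eef_pos: [0.5528, 0.1432, 0.1197]
orientation: [0.102, 0.995, -0.001, 0.0]
contact_force: [-0.2, 1.3, 1.6]
opening: -0.0
```

{"name": "drive_tool", "arguments": {
  "twist": [
    [0,0,0],
    [0,0,0],
    [0,0,0],
    [0,0,0]
  ],
  "xyz": [
    [0,0,-0.2],
    [0,0,-0.4],
    [0,0,-0.5],
    [0,0,-0.6]
  ],
  "hand": [-1,-1,-1,-1]
}}

```text
time_s: 3.95
eef_pos: [0.5529, 0.1433, 0.1137]
orientation: [0.102, 0.995, -0.001, 0.0]
contact_force: [-0.4, 1.5, 0.8]
opening: -0.0005
```

{"name": "drive_tool", "arguments": {
  "twist": [
    [0,0,0],
    [0,0,0],
    [0,0,0]
  ],
  "xyz": [
    [0,0,-0.1],
    [0,0,-0.2],
    [0,0,-0.2]
  ],
  "hand": [-1,-1,-1]
}}

```text
time_s: 4.32
eef_pos: [0.5528, 0.1432, 0.1116]
orientation: [0.102, 0.995, -0.001, 0.0]
contact_force: [0.1, 0.4, 0.2]
opening: 0.0001
```

{"name": "drive_tool", "arguments": {
  "twist": [
    [0,0,0],
    [0,0,0],
    [0,0,0]
  ],
  "xyz": [
    [0,0,-0.1],
    [0,0,-0.2],
    [0,0,-0.2]
  ],
  "hand": [-1,-1,-1]
}}

```text
time_s: 4.7
eef_pos: [0.553, 0.1432, 0.1105]
orientation: [0.102, 0.995, -0.001, 0.001]
contact_force: [-5.4, -0.2, 15.9]
opening: 0.0001
```

```bash
python3 - <<'E'
from h import *
st(); wrist('w3')
E
```

```text
{'time_s': 4.7, 'eef_pos': [0.553, 0.1432, 0.1105], 'orientation': [0.1018, 0.9948, -0.0009, 0.0005], 'contact_force': [-5.3522, -0.2235, 15.8893], 'opening': 0.0001}
```

View pics/w3.png

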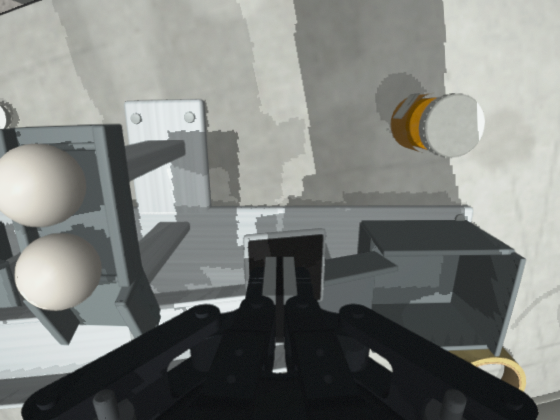

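The stop is reached: the force rose to 16 N at z = 0.1105 and the pad is down. I'll lift clear and move to behind the rear ball.

{"name": "drive_tool", "arguments": {
  "twist": [
    [0,0,0],
    [0,0,0],
    [0,0,0],
    [0,0,0],
    [0,0,0],
    [0,0,0],
    [0,0,0],
    [0,0,0]
  ],
  "xyz": [
    [0,0,2],
    [0,0,5],
    [0,0,8],
    [-3,-2,10],
    [-6,-4,10],
    [-9,-6,10],
    [-10.6,-6.6,10],
    [-10.6,-6.6,10]
  ],
  "hand": [-1,-1,-1,-1,-1,-1,-1,-1]
}}

```text
time_s: 5.75
eef_pos: [0.4467, 0.0773, 0.2107]
orientation: [0.102, 0.995, -0.001, 0.001]
contact_force: [0.2, 0.6, -0.6]
opening: -0.0001
```

```bash
python3 - <<'E'
from h import *
st(); d=wrist('w4'); P=pts(d); t=grab('top','top1')
from m import measure
measure('top1')
a=t['pixels'][170:270,190:350]; cv2.imwrite('pics/top1z.png',cv2.resize(a,None,fx=5,fy=5,interpolation=2))
E
```

```text
{'time_s': 5.75, 'eef_pos': [0.4467, 0.0773, 0.2107], 'orientation': [0.1018, 0.9948, -0.0006, 0.0007], 'contact_force': [0.1673, 0.6224, -0.6043], 'opening': -0.0001}
black
  px [249.7 219.4] 294 med [0.5521 0.1451 0.1074] mean [0.5532 0.1439 0.1072] zmax 0.1138
  px [290.1 223.4] 92 med [ 0.5199 -0.0162  0.1446] mean [ 0.519  -0.0165  0.145 ] zmax 0.1497
  return _methods._mean(a, axis=axis, dtype=dtype,
  ret = um.true_divide(
m.py:11: RuntimeWarning: Mean of empty slice.
  print('  px',c[i].round(1),s[i,4],'med',np.median(q,0).round(4),'mean',q.mean(0).round(4),'zmax',np.percentile(q[:,2],90).round(4))
Traceback (most recent call last):
  File "m.py", line 12, in measure
    print('black'); blobs(R&(g<45)&(z>.08),15,300)
                    ~~~~~^^^^^^^^^^^^^^^^^^^^^^^^^
  File "m.py", line 11, in blobs
    print('  px',c[i].round(1),s[i,4],'med',np.median(q,0).round(4),'mean',q.mean(0).round(4),'zmax',np.percentile(q[:,2],90).round(4))
                                                                                                     ~~~~~~~~~~~~~^^^^^^^^^^^
IndexError: index -1 is out of bounds for axis 0 with size 0
```

View pics/w4.png

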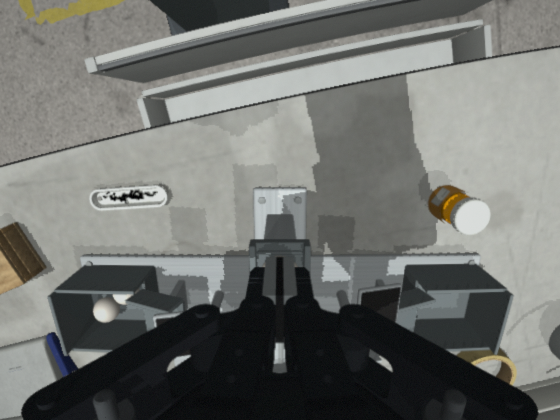

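The pad heights (0.1074 left, 0.1446 right) put the gate at +0.22 rad, fully over. The wrist view shows the fingers lined up with the channel's near end at (280,245). I'll lower and push.

{"name": "drive_tool", "arguments": {
  "twist": [
    [0,0,0],
    [0,0,0],
    [0,0,0],
    [0,0,0],
    [0,0,0]
  ],
  "xyz": [
    [0,0,-2],
    [0,0,-4],
    [0,0,-5.5],
    [0,0,-6.7],
    [0,0,-6.7]
  ],
  "hand": [-1,-1,-1,-1,-1]
}}

```text
time_s: 6.48
eef_pos: [0.4476, 0.0778, 0.143]
orientation: [0.101, 0.995, -0.001, 0.0]
contact_force: [-0.1, -0.0, 0.5]
opening: -0.0003
```

```bash
python3 - <<'E'
from h import *
st(); d=grab('scene','s2'); b=d['pixels'][170:320,200:380]
cv2.imwrite('pics/s2z.png',cv2.resize(b,None,fx=4,fy=4,interpolation=2))
E
```

```text
{'time_s': 6.475, 'eef_pos': [0.4476, 0.0778, 0.143], 'orientation': [0.1015, 0.9948, -0.0012, 0.0002], 'contact_force': [-0.066, -0.0449, 0.5262], 'opening': -0.0003}
```

View pics/s2z.png

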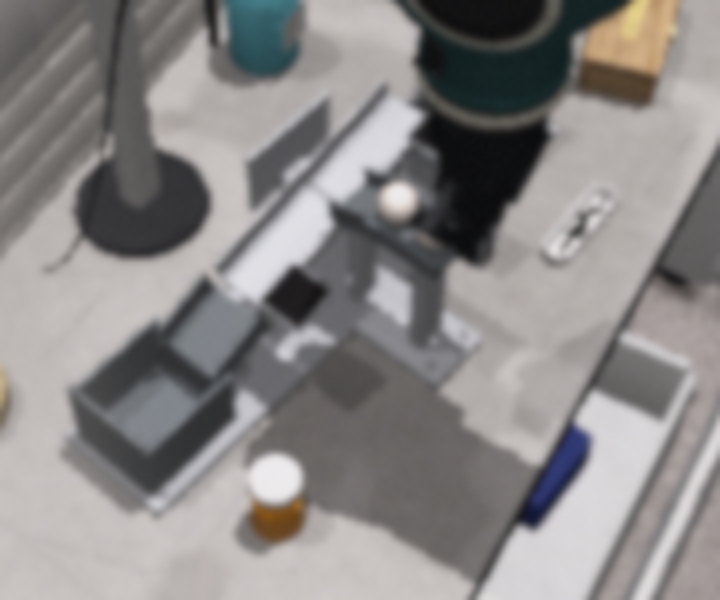

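The gate slopes left and the front ball is at crop (398,200). The rear ball is hidden by the gripper, and the jar is clear. I'll push along the sorter's +x.

{"name": "drive_tool", "arguments": {
  "twist": [
    [0,0,0],
    [0,0,0],
    [0,0,0],
    [0,0,0],
    [0,0,0],
    [0,0,0],
    [0,0,0],
    [0,0,0]
  ],
  "xyz": [
    [0.5,-0.1,0.1],
    [1.0,-0.2,0.1],
    [1.5,-0.3,0.1],
    [2.0,-0.4,0.1],
    [2.5,-0.5,0.1],
    [3.0,-0.6,0.1],
    [3.4,-0.7,0.1],
    [3.4,-0.7,0.1]
  ],
  "hand": [-1,-1,-1,-1,-1,-1,-1,-1]
}}

```text
time_s: 7.52
eef_pos: [0.4821, 0.0707, 0.1446]
orientation: [0.102, 0.995, -0.001, 0.001]
contact_force: [0.3, -0.3, -0.9]
opening: 0.0002
```

```bash
python3 - <<'E'
from h import *
st(); d=grab('scene','s3'); b=d['pixels'][170:320,200:380]
cv2.imwrite('pics/s3z.png',cv2.resize(b,None,fx=4,fy=4,interpolation=2))
E
```

```text
{'time_s': 7.525, 'eef_pos': [0.4821, 0.0707, 0.1446], 'orientation': [0.1016, 0.9948, -0.001, 0.0007], 'contact_force': [0.2573, -0.2865, -0.928], 'opening': 0.0002}
```

View pics/s3z.png

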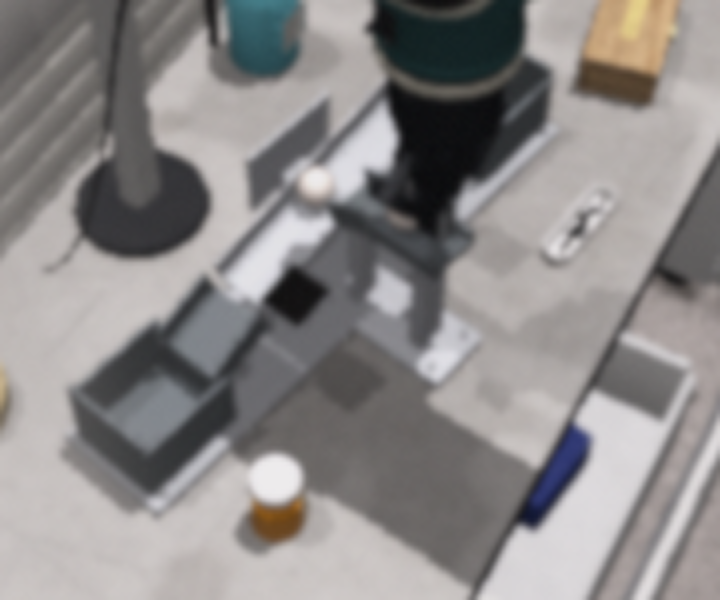

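The front ball is in the trough at crop (315,185), rolling left. Now for the rear ball.

{"name": "drive_tool", "arguments": {
  "twist": [
    [0,0,0],
    [0,0,0],
    [0,0,0],
    [0,0,0],
    [0,0,0],
    [0,0,0],
    [0,0,0],
    [0,0,0]
  ],
  "xyz": [
    [0,0,-0.2],
    [0.5,-0.1,-0.2],
    [1.0,-0.2,-0.2],
    [1.5,-0.3,-0.2],
    [2.0,-0.4,-0.2],
    [2.5,-0.5,-0.2],
    [2.9,-0.6,-0.2],
    [2.9,-0.6,-0.2]
  ],
  "hand": [-1,-1,-1,-1,-1,-1,-1,-1]
}}

```text
time_s: 8.57
eef_pos: [0.5114, 0.0646, 0.1426]
orientation: [0.102, 0.995, -0.001, 0.001]
contact_force: [0.0, -0.2, 0.6]
opening: 0.0003
```

```bash
python3 - <<'E'
from h import *
st(); d=grab('scene','s4'); b=d['pixels'][170:320,200:380]
cv2.imwrite('pics/s4z.png',cv2.resize(b,None,fx=4,fy=4,interpolation=2))
E
```

```text
{'time_s': 8.575, 'eef_pos': [0.5114, 0.0646, 0.1426], 'orientation': [0.1017, 0.9948, -0.001, 0.0009], 'contact_force': [0.0336, -0.1926, 0.6193], 'opening': 0.0003}
```

View pics/s4z.png

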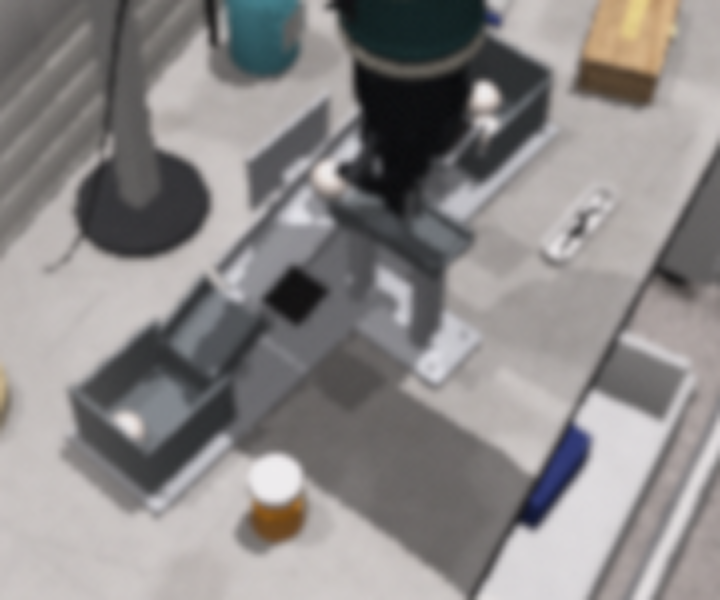

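The front ball is in the left tray at crop (130,425), and the rear one is just rolling off the ramp at (328,178). I'll back off, rise, and let it settle.

{"name": "drive_tool", "arguments": {
  "twist": [
    [0,0,0],
    [0,0,0],
    [0,0,0],
    [0,0,0],
    [0,0,0],
    [0,0,0],
    [0,0,0],
    [0,0,0],
    [0,0,0],
    [0,0,0]
  ],
  "xyz": [
    [0,0,0],
    [-1,0.2,0.2],
    [-3,0.6,2],
    [-4,0.8,5],
    [-6,1.2,8],
    [-8,1.6,11],
    [-10,2,14],
    [-12,6,16],
    [-14,10,16],
    [-16,14,16]
  ],
  "hand": [-1,-1,-1,-1,-1,-1,-1,-1,-1,-1]
}}

```text
time_s: 9.88
eef_pos: [0.3499, 0.2055, 0.3028]
orientation: [0.102, 0.995, -0.001, 0.001]
contact_force: [0.5, -0.2, -0.2]
opening: 0.0001
```

{"name": "drive_tool", "arguments": {
  "twist": [
    [0,0,0],
    [0,0,0],
    [0,0,0],
    [0,0,0],
    [0,0,0],
    [0,0,0],
    [0,0,0],
    [0,0,0],
    [0,0,0],
    [0,0,0]
  ],
  "xyz": [
    [-1,4,0],
    [-2,8,0],
    [-3,12,0],
    [-4,16,0],
    [-4,16,0],
    [-4,16,0],
    [-4,16,0],
    [-4,16,0],
    [-4,16,0],
    [-4,16,0]
  ],
  "hand": [-1,-1,-1,-1,-1,-1,-1,-1,-1,-1]
}}

```text
time_s: 11.12
eef_pos: [0.31, 0.3654, 0.3029]
orientation: [0.102, 0.995, -0.001, 0.001]
contact_force: [-0.4, -0.3, -0.4]
opening: -0.0004
```

```bash
python3 - <<'E'
from h import *
st(); d=grab('top','t5'); a=d['pixels'][170:270,190:350]
e=grab('scene','s5')['pixels'][170:320,200:380]
cv2.imwrite('pics/f5.png',np.vstack([cv2.resize(a,(480,300),interpolation=2),cv2.resize(e,(480,300),interpolation=2)]))
P=pts(d)
for (u0,u1,v0,v1) in[(206,232,190,212),(311,337,210,235),(255,275,215,245)]:
    w=np.zeros(P.shape[:2],np.uint8); w[v0:v1,u0:u1]=d['pixels'].min(-1)[v0:v1,u0:u1]>135
    n,l,s,c=cv2.connectedComponentsWithStats(w)
    for i in range(1,n):
        if s[i,4]>12: print(c[i].round(1),s[i,4],np.median(P[l==i],0).round(3))
for p in[(294,225),(290,223),(246,214),(249,215)]: print(p,P[p[1],p[0]].round(3))
E
```

```text
{'time_s': 11.125, 'eef_pos': [0.31, 0.3654, 0.3029], 'orientation': [0.1018, 0.9948, -0.0007, 0.0012], 'contact_force': [-0.3986, -0.2715, -0.3628], 'opening': -0.0004}
[212.8 196.4] 20 [0.627 0.262 0.04 ]
[223. 199.] 21 [0.618 0.225 0.041]
[329. 219.] 21 [ 0.548 -0.159  0.042]
[320. 224.] 21 [ 0.529 -0.127  0.041]
[262.7 242.8] 36 [0.461 0.081 0.011]
(294, 225) [ 0.514 -0.03   0.146]
(290, 223) [ 0.52  -0.016  0.148]
(246, 214) [0.556 0.137 0.106]
(249, 215) [0.551 0.126 0.111]
```

View pics/f5.png

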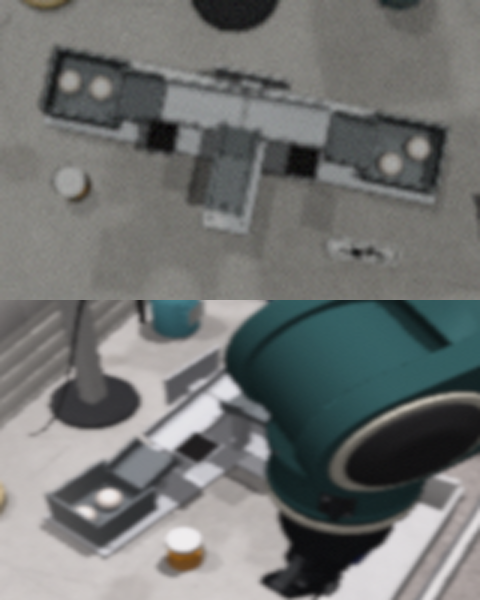

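Both balls are in the left tray, at (70,82) and (101,88), and the old balls and bystanders haven't moved. I'll wait one more second to confirm they are at rest, then hand in.

{"name": "drive_tool", "arguments": {
  "twist": [
    [0,0,0],
    [0,0,0],
    [0,0,0],
    [0,0,0],
    [0,0,0],
    [0,0,0],
    [0,0,0],
    [0,0,0]
  ],
  "xyz": [
    [0,0,0],
    [0,0,0],
    [0,0,0],
    [0,0,0],
    [0,0,0],
    [0,0,0],
    [0,0,0],
    [0,0,0]
  ],
  "hand": [-1,-1,-1,-1,-1,-1,-1,-1]
}}

```text
time_s: 12.22
eef_pos: [0.3099, 0.3655, 0.3029]
orientation: [0.102, 0.995, -0.001, 0.001]
contact_force: [-0.6, -0.4, 0.2]
opening: -0.0001
```

```bash
python3 - <<'E'
from h import *
d=grab('top','t6');P=pts(d)
for (u0,u1,v0,v1) in[(206,232,190,212),(311,337,210,235)]:
    w=np.zeros(P.shape[:2],np.uint8); w[v0:v1,u0:u1]=d['pixels'].min(-1)[v0:v1,u0:u1]>135
    n,l,s,c=cv2.connectedComponentsWithStats(w)
    for i in range(1,n):
        if s[i,4]>12: print(c[i].round(1),np.median(P[l==i],0).round(3))
print(arm.finish_job()); st()
E
```

```text
[212.9 196.6] [0.626 0.261 0.042]
[223. 199.] [0.618 0.225 0.04 ]
[329.1 219. ] [ 0.547 -0.16   0.04 ]
[320. 224.] [ 0.529 -0.127  0.042]
the job is handed in; nothing more can be done
None
the job is handed in; nothing more can be done
```

The gate is rocked fully over and both waiting balls are at rest in the left-hand tray; the job was handed in at about 12.3 s of the allowed 51 s.

- **Gate:** I pressed the raised left pad down with the closed fingertips until it met its stop at about 16 N. The pad heights then gave a gate angle of about +0.22 rad, and the last pad readings after the pushes agreed.
- **Balls:** I pushed the rear ball along the channel, which sent both over the lip one after the other. They ran down the left chute without further help.
- **Last checks:** Two top views about a second apart showed both new balls still in the left tray. The two old balls had not moved in the right tray, and the jar and weighing boat were where they started. The power brick, tweezers, beaker and weight case were not measured again. The arm stood clear of everything.

One script check crashed on an empty colour blob, but it had already printed the pad heights. No check of the outcome failed or disagreed.

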